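# Close up the yogurt maker

### The job

Get the yogurt maker ready to start: one of its three jars still has a loose lid standing proud of the others. Screw that lid down clockwise until it is fully home, then take the clear cover by its handle and lower it gently until it is completely closed, without letting it drop. Leave the other jars' lids tight and do not push the other things on the counter about.

Things in the scene. Friction and masses are not known exactly. Their poses are not given: they have to be found in the camera images.
- maker: The yogurt maker, a white appliance fixed on the counter, 340 mm wide (its y), 75 mm high to its aluminium deck. Origin: centre of its underside; x points to its rear (hinge side); its front, with a sloping control panel lower than 60 mm, faces the robot. Three square jars stand in a row of wells at x = 0, y = -100, 0 and +100 mm; square in square, they cannot move or turn.
- loose_jar: The jar with the loose lid, in any of the three wells: white glass, 70 mm square, origin under its centre, 12 mm above the counter. Its square shoulder ends 90 mm above the counter, wider than the lid, and slopes up to a 53 mm neck: keep fingertips above 95 mm. The neighbouring jars' lids are 100 mm away, centre to centre. The maker's open cover stands 100 mm behind the jar's centre.
- loose_lid_top (a point): Centre of the top of the loose lid: a plain round metal screw lid, 60 mm in diameter, 18 mm high, ribbed rim, to be gripped across its diameter from above. z is up along the screw axis; x and y turn with the lid: a rib pressed into its top points along x, and on a lid that is home it points at the maker's hinge. The top is 117 mm above the counter when home and rises 2.39 mm per rad unscrewed.
- loose_lid (a joint): Turn of the loose lid in rad: 0 = fully home against its stop, growing as it is unscrewed (anticlockwise from above). It starts 1.9 to 2.9 rad loose. It is captive (ends at 3.4 rad) and stays where it is left; turning takes about 0.1 N m, so it needs a grip and two or three turns with regrasps.
- tight1_lid (a joint): Turn of the second jar's lid, same kind of lid, in rad; it starts screwed home at 0.
- tight2_lid (a joint): Turn of the third jar's lid, same kind of lid, in rad; it starts screwed home at 0.
- cover (a joint): Opening angle of the clear hinged cover in rad: 0 = closed on the deck; it starts open at 1.42 to 1.58 (stop at 1.65). About 350 g on a slightly stiff hinge: it stays where it is left above about 1 rad, but below 0.7 to 0.9 rad it falls shut by its own weight unless held. A clear plastic hood 170 mm deep (hinge to front), 330 mm wide, 62 mm high.
- cover_handle (a point): Middle of the cover's handle: a round white bar 12 mm thick, 100 mm long, parallel to the hinge (maker's y), held by an arm at each end 40 mm off the cover's front wall. In the cover's own axes (the maker's when closed) it is 210 mm in front of (-x) and 42 mm above the hinge. Cover open: the bar is its topmost part, about 285 mm above the counter; closed: in front, 117 mm up.
- cover_hinge (a point): Middle of the cover's hinge axis, 100 mm behind the maker's centre and 75 mm above the counter; the axis runs along its y.
- food_box: Bystander: rectangular glass food container with a bamboo lid, 115 x 175 x 65 mm, origin under its centre.
- mason_1: Bystander: round glass jar with metal lid, 76 mm wide, 88 mm high, origin under its centre.
- mason_2: Bystander: a second jar like mason_1.
- spatula: Bystander: spatula 260 mm long lying on the counter.
- mug: Bystander: white mug 80 mm wide, 90 mm high, origin under its centre.

How it is judged:
By the outcome, as a careful person would: the job done as asked, in the order asked, and still so for the second after the job is handed in, with the robot touching nothing.
It also fails if it takes over 61 s, if anything falls off the work surface, if the arm or the gripper's body presses on something with over 40 N, if the wrist force passes 120 N, or if a joint passes its speed limit or range.

### The arm

A 7-joint arm with a two-finger parallel gripper is mounted at the origin on the work surface. World frame = base frame: x ahead of the robot, y to its left, z up, the work surface at z = 0. Lengths are in m, angles in rad, forces in N, time in s.
With the tool pointing down it reaches from about 0.4 to 0.85 m from the base axis. Payload 4.5 kg.
Tool frame: the origin (TCP) lies on the centre line of the jaws, within the pads' length; the fingertips stand 17 mm ahead of it and the grasp point (between the pads) lies 2 mm behind it (env.tip_reach is the distance from the TCP to the fingertips, in m); z points along the fingers, x is the direction in which the jaws open and shut, and the axes are right-handed (so a half turn about z gives the same grasp; the last joint's range is limited). The gripper opens to 85 mm and grips with 20 to 120 N. Pads are 22 mm wide; open, the fingers measure 114 mm over their backs; the gripper's body (76 mm by 85 mm) begins 54 mm behind the grasp point. The pads swing forward as they close: fully open they stand 13 mm farther back than shut.
Start: joints at [1.172, 0.689, -0.195, 1.565, 0.157, 0.902, -0.215], TCP at [0.262, -0.567, 0.248] pointing down, gripper open.
Joint ranges: [-3.01, 3.01], [-0.46, 2.08], [-1.47, 1.51], [0.13, 2.56], [-1, 4.14], [0.04, 2.09], [-2.66, 2.66]. Speed limits (rad/s): [2.57, 2.57, 3.14, 3.14, 3.14, 3.14, 3.14].

### API

Orientations are given as a unit quaternion [x, y, z, w].
In Python, from workcell import env gives the robot as it stands.
- The arm moves only by the tool servo_tool, never from a script. Its argument "commands" is a list that holds one entry, the list of rows, each a list of 6 numbers: the shift along the tool's x, y, z in m, then the turn, a rotation vector about the tool's x, y, z in units of 8 degrees (1.0 is 8 degrees). A call has 1 to 8 rows; each row shifts and turns the commanded pose from where the row before left it, along the tool's axes as they then stand; what a row does not reach is not made up. A row lasts 1/10 s, in which the tool goes at most 50 mm and 8.59 degrees, less where a joint would pass 70% of its speed; a pose out of reach is approached as far as the arm can. A call with a gripper value outside its range is refused whole. "jaw" is the opening in per cent of the stroke, from 0 (shut) to 100 (fully open), set as the call begins (left out, the last holds). The fingers move at their own pace and stop on an object; "squeeze" is the grip in N (left out, the last holds). Time passes only in rows, so rows that do not move let the fingers close. It gives the time, the measured TCP pose, the force and the opening at its end, in the units of the state.
- env.get_obs(): the state, without advancing time (a new reading comes with each control period).
- env.grab_frame(name): name is "side" or "top" or "wrist"; returns the picture (480x640x3 uint8, blue, green, red); there is no depth.
- env.get_calibration(name): a dict with "mtx" (3x3 intrinsics, pixels), "world_to_cam" (4x4, takes a point from world to camera coordinates). Camera axes: x right, y down, z forward; pixel columns grow to the right and rows downward; lengths in m; the calibration is good to about 2 mm. A picture is of the moment at which its call begins: read the wrist's pose just before it. get_calibration takes no time and is no camera call; for the wrist camera it gives the pose at the moment of the call.
- env.close_job(): hands the job in, once; it reports no verdict.
The state is a dict: "clock": time; "qpos": joint angles; "qvel": joint speeds; "effort": joint torques, N m; "tool_pos": TCP position; "eef_rot": TCP orientation; "contact_force": force on the tool from outside, world axes, zero at the start; "wrist_torque": the same for the moment, N m; "finger_gap": finger opening in m.
Only numpy, scipy, OpenCV 4.12 (cv2) and the standard library are available. Lean on these libraries where they do the work, as an engineer would, in place of code of your own. Each camera call takes 0.05 s, during which the arm holds its last target. There are 200 camera calls.

## Working session

There is one attempt and no reset: what is moved stays moved. The work goes in short steps, Python scripts to look and compute and a tool call to move; the robot and the scene stay as the last step left them, time stands still between calls to the robot, and variables do not carry over. Pictures are saved under pics/ and viewed, about 8 in all and at most 12, crops included, and the job is handed in when it is done.

Besides the shell and the picture viewer there is one more tool, called after ">>>" by a JSON object that holds its "op" and its "data", one argument or row to a line. servo_tool: Moves the arm, as the interface text tells. Its arguments: {"type":"object","properties":{"commands":{"type":"array","items":{"type":"array","items":{"type":"array","items":{"type":"number"}}}},"jaw":{"type":"number"},"squeeze":{"type":"number"}},"required":["commands"]}

```bash
mkdir -p pics; ls; python3 - <<'E'
from workcell import env
import cv2,numpy as np
for n in("side","top"):
    cv2.imwrite(f"pics/{n}0.png",env.grab_frame(n)); c=env.get_calibration(n); print(n,np.round(c["mtx"],1).tolist(),np.round(c["world_to_cam"],4).tolist())
print(env.get_obs())
E
```

```text
pics
side [[577.2, 0.0, 328.0], [0.0, 577.2, 240.8], [0.0, 0.0, 1.0]] [[-0.698, -0.7159, 0.0131, 0.368], [-0.3655, 0.3405, -0.8663, 0.2744], [0.6158, -0.6095, -0.4993, 1.1671], [0.0, 0.0, 0.0, 1.0]]
top [[490.3, 0.0, 320.9], [0.0, 490.3, 238.0], [0.0, 0.0, 1.0]] [[0.0029, -0.9999, 0.0105, -0.0109], [-0.9808, -0.0049, -0.1949, 0.5593], [0.195, -0.0098, -0.9808, 1.187], [0.0, 0.0, 0.0, 1.0]]
{'clock': 0.1, 'qpos': array([ 1.17177707,  0.68991668, -0.19450235,  1.56626289,  0.15728141,
        0.90253284, -0.21510773]), 'qvel': array([-0.00053441, -0.00229747, -0.00214976, -0.00130384,  0.00062305,
        0.00124407,  0.00080755]), 'effort': array([-4.10796114e-03, -5.40595829e+01, -1.27143390e+00, -1.58986115e+01,
        9.45787411e-03,  4.34797388e-03, -3.68997632e-05]), 'tool_pos': array([ 0.26185603, -0.56686267,  0.24754735]), 'eef_rot': array([ 8.42458489e-01, -5.38760564e-01, -7.61697153e-04, -4.11606483e-04]), 'contact_force': array([-0.89711074,  0.00483562, -0.18822184]), 'wrist_torque': array([-0.05138019,  0.01385391,  0.029113  ]), 'finger_gap': 0.08535588572345167}
```

View pics/top0.png

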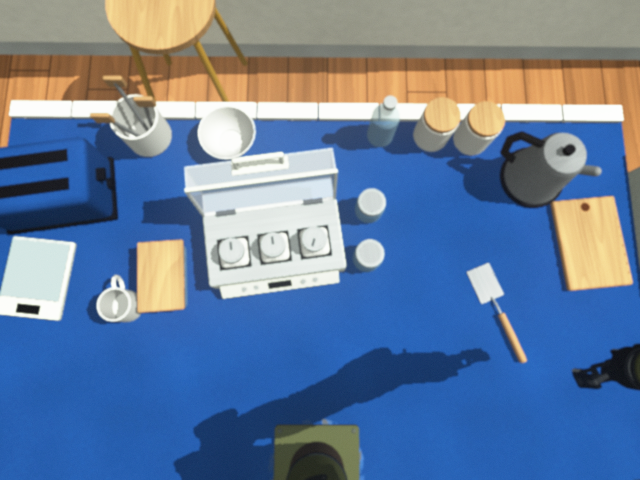

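View pics/side0.png

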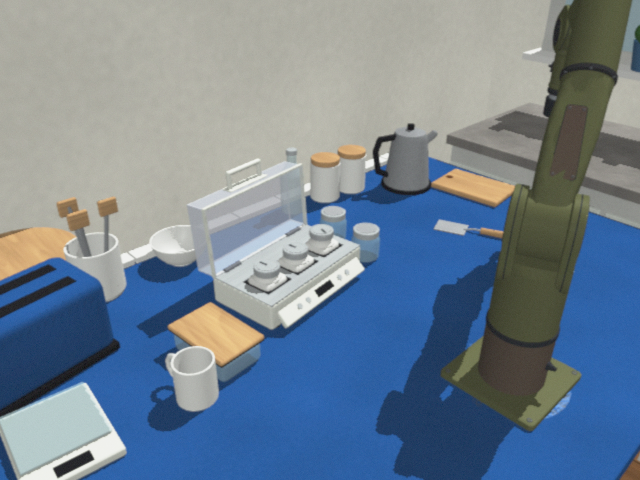

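The top view shows the maker with lids at about (232,251), (273,246) and (314,241). The right one's rib is turned, so that is the loose lid. Next I'll enlarge it and measure.

```bash
cat > h.py <<'E'
import cv2,numpy as np
from workcell import env
def ray(n,u,v,z,cal=None):
    c=cal or env.get_calibration(n); T=np.array(c["world_to_cam"]);R=T[:3,:3];o=-R.T@T[:3,3]
    d=R.T@np.linalg.inv(c["mtx"])@[u,v,1]; return o+d*(z-o[2])/d[2]
def proj(n,P,cal=None):
    c=cal or env.get_calibration(n); p=(np.array(c["world_to_cam"])@np.r_[P,1])[:3]; p=np.array(c["mtx"])@p; return p[:2]/p[2]
E
python3 - <<'E'
from h import *
a=cv2.imread("pics/top0.png")[145:305,180:350]; b=cv2.imread("pics/side0.png")[150:330,190:370]
a=cv2.resize(a,(510,480),interpolation=cv2.INTER_CUBIC)
b=cv2.resize(b[60:160,30:160],(286,220),interpolation=cv2.INTER_CUBIC)
o=np.zeros((480,796,3),np.uint8);o[:,:510]=a;o[:220,510:]=b
cv2.imwrite("pics/crop.png",o)
for uv in[(232,251),(273,246),(314,241)]:print(ray("top",*uv,.117).round(4), ray("top",*uv,.122).round(4))
E
```

```text
[0.5142 0.204  0.117 ] [0.5134 0.2031 0.122 ]
[0.5268 0.1064 0.117 ] [0.5259 0.106  0.122 ]
[0.5395 0.0083 0.117 ] [0.5386 0.0083 0.122 ]
```

View pics/crop.png

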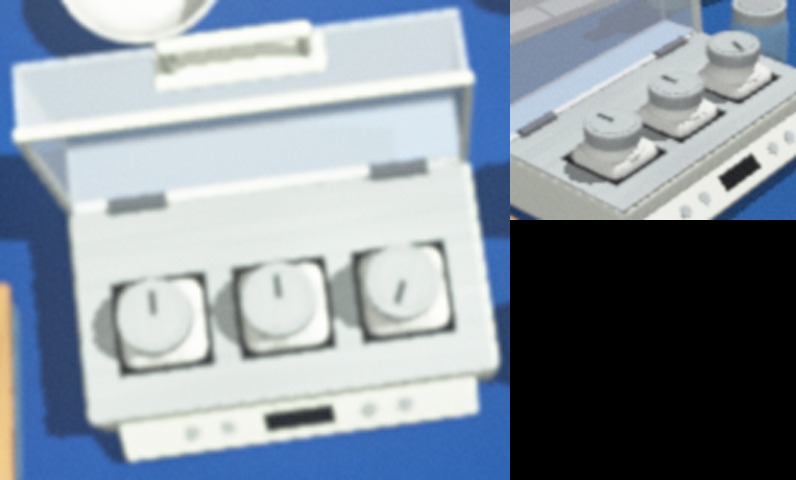

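The enlarged crop confirms the right lid, at about pixel (314,240), is loose: its rib points back towards the robot and slightly left. That is roughly 2.6 rad of unscrewing. Maker yaw is about +7°. I'll move above it.

>>> {"op": "servo_tool", "data": {
  "commands": [
    [[-0.031,-0.038,-0.003,0,0,0],[-0.031,-0.038,-0.003,0,0,0],[-0.031,-0.038,-0.003,0,0,0],[-0.031,-0.038,-0.003,0,0,0],[-0.031,-0.038,-0.003,0,0,0],[-0.031,-0.038,-0.003,0,0,0],[-0.031,-0.038,-0.003,0,0,0]]
  ],
  "jaw": 100
}}

```text
clock: 0.8
tool_pos: [0.413, -0.2569, 0.2693]
eef_rot: [0.842, -0.539, -0.0, 0.0]
contact_force: [0.1, -0.4, -0.7]
finger_gap: 0.0854
```

>>> {"op": "servo_tool", "data": {
  "commands": [
    [[-0.031,-0.038,-0.003,0,0,0],[-0.031,-0.038,-0.003,0,0,0],[-0.031,-0.038,-0.003,0,0,0],[-0.031,-0.038,-0.003,0,0,0],[-0.031,-0.038,-0.003,0,0,0],[0,0,0,0,0,-1],[0,0,0,0,0,-1]]
  ]
}}

```text
clock: 1.5
tool_pos: [0.5205, -0.0356, 0.284]
eef_rot: [0.911, -0.411, -0.0, -0.0]
contact_force: [-0.2, -1.4, -0.0]
finger_gap: 0.0854
```

>>> {"op": "servo_tool", "data": {
  "commands": [
    [[0,0,0,0,0,-1],[0,0,0,0,0,-1],[0,0,0,0,0,-1],[0,0,0,0,0,-1],[0,0,0,0,0,-1],[0,0,0,0,0,-1],[0,0,0,0,0,-1],[0,0,0,0,0,-1]]
  ]
}}

```text
clock: 2.3
tool_pos: [0.5198, -0.0386, 0.284]
eef_rot: [0.991, 0.132, -0.0, 0.0]
contact_force: [-0.4, 1.2, -0.2]
finger_gap: 0.0853
```

```bash
python3 - <<'E'
from h import *
from scipy.spatial.transform import Rotation as Ro
s=env.get_obs();c=env.get_calibration("wrist");cv2.imwrite("pics/w1.png",env.grab_frame("wrist"))
np.savez("w1.npz",**c)
print(s["clock"],s["tool_pos"],Ro.from_quat(s["eef_rot"]).as_matrix().round(3).tolist(),s["qpos"].round(2)); T=np.array(c["world_to_cam"]);print(-T[:3,:3].T@T[:3,3])
E
```

```text
2.3 [ 0.51975557 -0.03857098  0.28397006] [[0.965, 0.261, -0.001], [0.261, -0.965, -0.0], [-0.001, -0.0, -1.0]] [ 0.35  0.55 -0.58  1.82  0.38  0.88 -0.14]
[0.50097711 0.03630505 0.41078711]
```

View pics/w1.png

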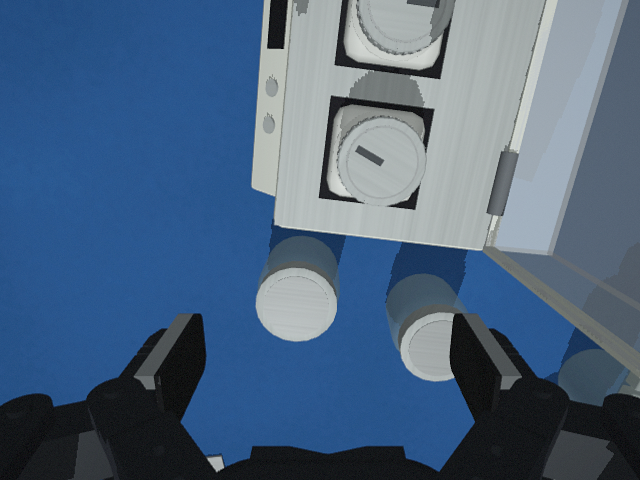

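The wrist view shows the loose lid centred near (382,161), with its rib running from about (382,163) out to (357,149). The maker's right deck edge and the hinge are also visible.

```bash
python3 - <<'E'
from h import *
c=dict(np.load("w1.npz"))
p=ray("",382,161,.1232,c);a=ray("",382,163,.1232,c);b=ray("",357,149,.1232,c)
f=lambda v:np.degrees(np.arctan2(v[1],v[0]))
print(p,f(b-a),f(b-p))
# hinge-side/front deck edges & right edge of the deck (z .075)
e1=ray("",275,226,.075,c);e2=ray("",484,250,.075,c);print("deck right edge dir",f(e2-e1),e1,e2)
g=np.linalg.norm(ray("",339,161,.1232,c)-ray("",426,161,.1232,c));print("dia",g)
t0=ray("top",231.7,250.3,.117);t1=ray("top",272.3,247,.117);t2=ray("top",314,239.7,.1232);print(t0,t1,t2,f(t0-t2)-90)
s=env.get_obs();R=np.c_[[.965,.261,0],[.261,-.965,0],[0,0,-1]]
print("tool shift",R.T@(p-s["tool_pos"]),env.tip_reach)
E
```

```text
[0.54582668 0.00989779 0.1232    ] 166.59002497282816 170.1051794091791
deck right edge dir 8.354581539733008 [ 0.48406973 -0.06849464  0.075     ] [ 0.65814833 -0.04292993  0.075     ]
dia 0.058634043164975023
[0.51593643 0.20473313 0.117     ] [0.52440814 0.10805511 0.117     ] [0.54149675 0.008338   0.1232    ] 7.4152206126789935
tool shift [ 0.03786315 -0.04010926  0.16064499] 0.017
```

>>> {"op": "servo_tool", "data": {
  "commands": [
    [[0.018,-0.02,0.03,0,0,0],[0.018,-0.02,0.03,0,0,0],[0,0,0,0,0,-1],[0,0,0,0,0,-1],[0,0,0,0,0,-1],[0,0,0,0,0,-1],[0,0,0,0,0,-1],[0,0,0,0,0,-1]]
  ]
}}

```text
clock: 3.15
tool_pos: [0.5444, 0.0092, 0.224]
eef_rot: [0.853, 0.522, -0.0, -0.0]
contact_force: [-0.2, -0.5, -0.2]
finger_gap: 0.0857
```

>>> {"op": "servo_tool", "data": {
  "commands": [
    [[0,0,0.02,0,0,-1],[0,0,0.02,0,0,-1],[0,0,0,0,0,-1],[0,0,0,0,0,0],[0,0,0,0,0,0]]
  ]
}}

```text
clock: 3.65
tool_pos: [0.5448, 0.0095, 0.1843]
eef_rot: [0.728, 0.685, 0.0, -0.0]
contact_force: [0.7, -0.1, 0.1]
finger_gap: 0.0852
```

```bash
python3 - <<'E'
from h import *
from scipy.spatial.transform import Rotation as Ro
s=env.get_obs();c=env.get_calibration("wrist");cv2.imwrite("pics/w2.png",env.grab_frame("wrist"))
np.savez("w2.npz",**c)
print(s["clock"],s["tool_pos"],Ro.from_quat(s["eef_rot"]).as_matrix().round(3).tolist(),s["qpos"].round(2),s["wrist_torque"])
for xy in((.5458,.0099),(.5415,.0083),s["tool_pos"][:2]): print(proj("",[*xy,.1235],c))
E
```

```text
3.65 [0.54476962 0.00947998 0.18426489] [[0.061, 0.998, -0.0], [0.998, -0.061, 0.0], [0.0, -0.0, -1.0]] [ 0.37  0.79 -0.82  1.85  0.77  0.85  0.66] [0.01842846 0.00066135 0.0181564 ]
[327.08049444 272.29101137]
[323.16924259 264.07379513]
[326.07099792 270.3356162 ]
```

View pics/w2.png

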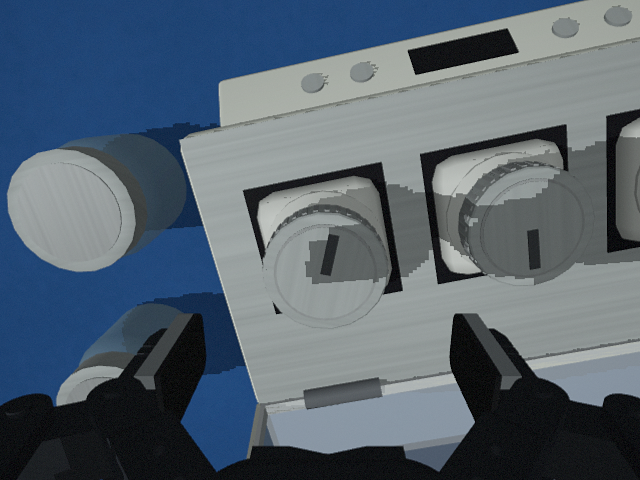

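The wrist camera confirms the lid is centred under the tool, at (327,272) against a projected (326,270). I'll start at yaw of about 167°, so the whole turn keeps the wrist camera body away from the open cover.

>>> {"op": "servo_tool", "data": {
  "commands": [
    [[0,0,0,0,0,-1],[0,0,0,0,0,-1],[0,0,0,0,0,-1],[0,0,0,0,0,-1],[0,0,0,0,0,-1],[0,0,0,0,0,-1],[0,0,0,0,0,-1],[0,0,0,0,0,-1]]
  ]
}}

```text
clock: 4.5
tool_pos: [0.5449, 0.0094, 0.1847]
eef_rot: [0.251, 0.968, -0.0, 0.0]
contact_force: [0.5, -0.5, -0.4]
finger_gap: 0.0857
```

>>> {"op": "servo_tool", "data": {
  "commands": [
    [[0,0,0,0,0,-1],[0,0,0,0,0,-1],[0,0,0.02,0,0,0],[0,0,0.02,0,0,0],[0,0,0.015,0,0,0],[0,0,0.009,0,0,0],[0,0,0,0,0,0],[0,0,0,0,0,0]]
  ]
}}

```text
clock: 5.3
tool_pos: [0.545, 0.0098, 0.1208]
eef_rot: [0.115, 0.993, 0.0, 0.0]
contact_force: [0.4, -0.6, 0.2]
finger_gap: 0.0854
```

>>> {"op": "servo_tool", "data": {
  "commands": [
    [[0,0,0,0,0,0],[0,0,0,0,0,0],[0,0,0,0,0,0],[0,0,0,0,0,0],[0,0,0,0,0,0]]
  ],
  "jaw": 50,
  "squeeze": 40
}}

```text
clock: 5.8
tool_pos: [0.5451, 0.0096, 0.1214]
eef_rot: [0.115, 0.993, 0.0, 0.001]
contact_force: [0.3, -0.1, 5.5]
finger_gap: 0.0582
```

```bash
python3 - <<'E'
from h import *
s=env.get_obs();print({k:np.round(v,3) for k,v in s.items() if k not in("effort","qvel")})
E
```

```text
{'clock': np.float64(5.8), 'qpos': array([ 0.472,  1.008, -1.076,  1.891,  1.101,  0.989,  1.78 ]), 'tool_pos': array([0.545, 0.01 , 0.121]), 'eef_rot': array([0.115, 0.993, 0.   , 0.001]), 'contact_force': array([ 0.3  , -0.072,  5.495]), 'wrist_torque': array([-0.132,  0.244, -0.009]), 'finger_gap': np.float64(0.058)}
```

Gripped. Now turning clockwise while following the pitch down.

>>> {"op": "servo_tool", "data": {
  "commands": [
    [[0,0,0.0003,0,0,1],[0,0,0.0003,0,0,1],[0,0,0.0004,0,0,1],[0,0,0.0003,0,0,1],[0,0,0.0003,0,0,1],[0,0,0.0004,0,0,1],[0,0,0.0003,0,0,1],[0,0,0.0003,0,0,1]]
  ]
}}

```text
clock: 6.6
tool_pos: [0.546, 0.0087, 0.1188]
eef_rot: [0.626, 0.78, 0.0, 0.002]
contact_force: [0.9, -2.2, 3.4]
finger_gap: 0.0581
```

```bash
python3 - <<'E'
from h import *
s=env.get_obs();print({k:np.round(v,3) for k,v in s.items() if k not in("effort","qvel")})
E
```

```text
{'clock': np.float64(6.6), 'qpos': array([ 0.382,  0.921, -0.862,  1.896,  0.982,  0.816,  0.759]), 'tool_pos': array([0.546, 0.009, 0.119]), 'eef_rot': array([0.626, 0.78 , 0.   , 0.002]), 'contact_force': array([ 0.937, -2.174,  3.448]), 'wrist_torque': array([-0.522, -0.272,  0.065]), 'finger_gap': np.float64(0.058)}
```

>>> {"op": "servo_tool", "data": {
  "commands": [
    [[0,0,0.0003,0,0,1],[0,0,0.0003,0,0,1],[0,0,0.0004,0,0,1],[0,0,0.0003,0,0,1],[0,0,0.0003,0,0,1],[0,0,0.0004,0,0,1],[0,0,0.0003,0,0,1],[0,0,0,0,0,0]]
  ]
}}

```text
clock: 7.4
tool_pos: [0.5457, 0.0076, 0.1164]
eef_rot: [0.918, 0.396, 0.0, 0.002]
contact_force: [1.1, -4.8, 6.0]
finger_gap: 0.0583
```

>>> {"op": "servo_tool", "data": {
  "commands": [
    [[0,0,0.0003,0,0,1],[0,0,0.0003,0,0,1],[0,0,0.0003,0,0,1],[0,0,0,0,0,0]]
  ]
}}

```text
clock: 7.8
tool_pos: [0.5453, 0.0073, 0.1153]
eef_rot: [0.98, 0.197, 0.0, 0.002]
contact_force: [0.6, -5.7, 6.3]
finger_gap: 0.0583
```

```bash
python3 - <<'E'
from h import *
s=env.get_obs();print({k:np.round(v,3) for k,v in s.items() if k not in("effort","qvel")})
E
```

```text
{'clock': np.float64(7.8), 'qpos': array([ 0.206,  0.831, -0.522,  1.907,  0.719,  0.599, -0.393]), 'tool_pos': array([0.545, 0.007, 0.115]), 'eef_rot': array([0.98 , 0.197, 0.   , 0.002]), 'contact_force': array([ 0.624, -5.728,  6.28 ]), 'wrist_torque': array([-1.188, -0.122, -0.031]), 'finger_gap': np.float64(0.058)}
```

>>> {"op": "servo_tool", "data": {
  "commands": [
    [[0,0,0.0003,0,0,1],[0,0,0,0,0,0]]
  ]
}}

```text
clock: 8.0
tool_pos: [0.5451, 0.0073, 0.115]
eef_rot: [0.992, 0.128, 0.0, 0.002]
contact_force: [0.2, -5.3, 7.1]
finger_gap: 0.058
```

```bash
cat > st.py <<'E'
from h import *
s=env.get_obs();x,y=s["eef_rot"][:2];print(s["clock"],"yaw",np.degrees(2*np.arctan2(y,x)),s["tool_pos"].round(4),s["contact_force"].round(2),s["wrist_torque"].round(3),s["finger_gap"])
E
python3 st.py
```

```text
8.0 yaw 14.710085471138298 [0.5451 0.0073 0.115 ] [ 0.16 -5.25  7.13] [-1.262 -0.003 -0.122] 0.05795896200949876
```

>>> {"op": "servo_tool", "data": {
  "commands": [
    [[0,0,0.0003,0,0,1],[0,0,0,0,0,0]]
  ]
}}

```text
clock: 8.2
tool_pos: [0.5449, 0.0073, 0.1147]
eef_rot: [0.998, 0.061, 0.0, 0.002]
contact_force: [-0.1, -7.2, 7.3]
finger_gap: 0.0583
```

```bash
python3 st.py
```

```text
8.2 yaw 6.991083536270594 [0.5449 0.0073 0.1147] [-0.11 -7.19  7.25] [-1.383  0.027  1.067] 0.05829020649564195
```

Torque jumped to 1.07 N·m after about 160° of turning, so the stop has been reached. I'll release, lift and check.

>>> {"op": "servo_tool", "data": {
  "commands": [
    [[0,0,0,0,0,0],[0,0,0,0,0,0],[0,0,0,0,0,0],[0,0,-0.01,0,0,0],[0,0,-0.02,0,0,0],[0,0,-0.04,0,0,0],[0,0,-0.05,0,0,0],[0,0,0,0,0,0]]
  ],
  "jaw": 100
}}

```text
clock: 9.0
tool_pos: [0.5484, 0.0113, 0.2404]
eef_rot: [0.998, 0.06, 0.006, -0.001]
contact_force: [0.3, 0.0, -0.1]
finger_gap: 0.0857
```

>>> {"op": "servo_tool", "data": {
  "commands": [
    [[-0.05,0,-0.02,0,0,0],[-0.05,0,-0.02,0,0,0],[-0.02,0,-0.02,0,0,0],[0,0,0,0,0,0],[0,0,0,0,0,0]]
  ]
}}

```text
clock: 9.5
tool_pos: [0.4334, -0.0039, 0.2916]
eef_rot: [0.998, 0.059, 0.001, 0.0]
contact_force: [0.4, 0.4, -0.0]
finger_gap: 0.0857
```

```bash
python3 - <<'E'
from h import *
s=env.get_obs();print(s["clock"],s["tool_pos"],s["eef_rot"],s["contact_force"],s["qpos"].round(2))
cv2.imwrite("pics/top2.png",env.grab_frame("top"));cv2.imwrite("pics/side2.png",env.grab_frame("side"))
c=env.get_calibration("wrist");np.savez("w3.npz",**c);w=env.grab_frame("wrist");cv2.imwrite("pics/w3.png",w)
a=cv2.resize(cv2.imread("pics/top2.png")[145:305,180:350],(425,400),interpolation=cv2.INTER_CUBIC)
b=cv2.resize(cv2.imread("pics/side2.png")[150:330,190:370],(370,370),interpolation=cv2.INTER_CUBIC)
o=np.zeros((600,800,3),np.uint8);o[:400,:425]=a;o[:370,430:]=b;o[400:,:267]=cv2.resize(w,(267,200));cv2.imwrite("pics/c2.png",o)
E
```

```text
9.5 [ 0.43341505 -0.00385717  0.29161773] [9.98240616e-01 5.92802331e-02 1.23471957e-03 5.15000456e-05] [ 0.40109048  0.38799872 -0.01003931] [ 0.37  0.44 -0.68  2.04  0.39  0.79 -0.42]
```

View pics/c2.png

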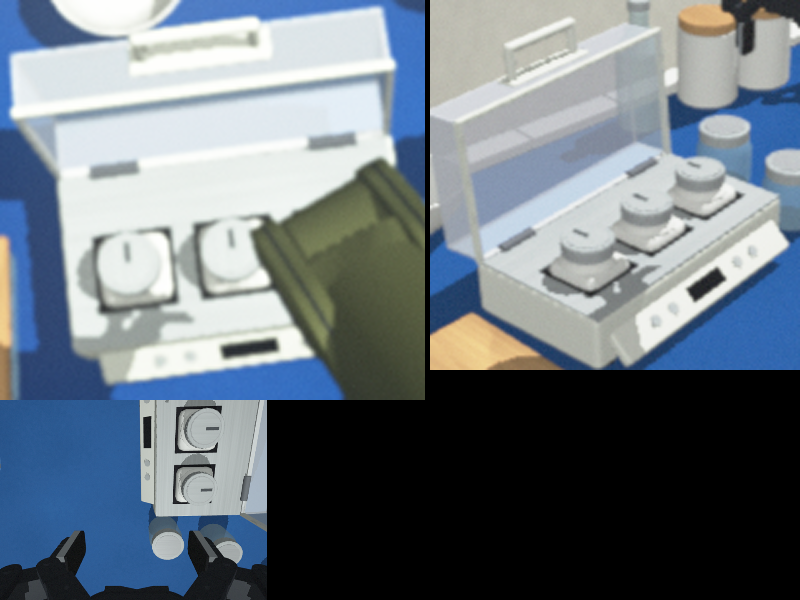

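The top and side crops show all three lids level, with the loose lid's rib parallel to its neighbours. The handle bar stands above the cover. Next: the rib angles numerically, the handle triangulated, and a free-space test of the low end pose for the handle.

```bash
python3 - <<'E'
from h import *
c=dict(np.load("w3.npz"));w=cv2.imread("pics/w3.png");g=cv2.cvtColor(w,cv2.COLOR_BGR2GRAY)
m=((g<110)&(np.max(w,2).astype(int)-np.min(w,2)<40)).astype(np.uint8)
m[:, :425]=0;m[:, 560:]=0;m[260:]=0
for k in cv2.findContours(m,cv2.RETR_LIST,cv2.CHAIN_APPROX_NONE)[0]:
    if 60<cv2.contourArea(k)<700:
        P=np.array([ray("",*q,.117,c)[:2] for q in k[:,0,:]]);r=cv2.minAreaRect((P*1e4).astype(np.float32))
        v=cv2.fitLine((P*1e3).astype(np.float32),cv2.DIST_L2,0,.01,.01).ravel()
        print(k[:,0].mean(0).round(0),P.mean(0).round(4),(np.array(r[1])/10).round(1),"ang",np.degrees(np.arctan(v[1]/v[0])))
def line(n,u,v):
    a=ray(n,u,v,0);b=ray(n,u,v,.5);return a,(b-a)/np.linalg.norm(b-a)
a,d=line("top",258.7,158.3);b,e=line("side",243.5,166.5)
st=np.linalg.lstsq(np.c_[d,-e],b-a,rcond=None)[0];p=a+d*st[0];q=b+e*st[1];print("bar",p,q,np.linalg.norm(p-q))
y=np.radians(8);X=np.array([np.cos(y),np.sin(y)]);H=np.array([.630,.1225])
h=(p+q)/2;r=(h[:2]-H)@X;print("along",r,"lateral",(h[:2]-H)@[-X[1],X[0]])
for th in(1.42,1.5,1.58):
    r=-.21*np.cos(th)+.042*np.sin(th);P=[*(H+r*X),.075+.21*np.sin(th)+.042*np.cos(th)];print(th,P,proj("top",P),proj("side",P))
E
```

```text
[438. 246.] [ 0.5201 -0.0184] [21.3  4.7] ang 3.1411254
[495. 216.] [0.5566 0.0099] [20.1  4.5] ang 7.615058
[453. 193.] [0.5226 0.0224] [52.  17.7] ang 57.797234
[475. 161.] [0.5337 0.0471] [64.5 22.7] ang 1.3855302
[509.  68.] [0.5424 0.1096] [20.   4.5] ang 8.183267
[449.  63.] [0.5023 0.1075] [40.5  9.1] ang 88.832436
bar [0.68726939 0.12658516 0.27957079] [0.68890129 0.12827995 0.28038853] 0.0024908058087001555
along 0.058206533717510264 lateral -0.003199366748612809
1.42 [np.float64(0.6398789393652987), np.float64(0.1238883943843734), np.float64(0.28892633993515193)] [258.8552285 178.1964702] [257.62558658 168.62443686]
1.5 [np.float64(0.656776825888911), np.float64(0.12626323746110815), np.float64(0.28744490965689495)] [258.026868   170.72692425] [252.35640867 167.39750049]
1.58 [np.float64(0.6735034321055706), np.float64(0.1286140086605357), np.float64(0.28460455694744546)] [257.2901237  163.62343188] [247.24769103 166.74249556]
```

>>> {"op": "servo_tool", "data": {
  "commands": [
    [[0,-0.048,0,0,0,0],[0,-0.048,0,0,0,0],[0,0,0.04,0,0,0],[0,0,0.04,0,0,0],[0,0,0.04,0,0,0],[0,0,0.04,0,0,0],[0,0,0,0,0,0],[0,0,0,0,0,0]]
  ]
}}

```text
clock: 10.45
tool_pos: [0.4212, 0.092, 0.1306]
eef_rot: [0.998, 0.06, -0.001, 0.0]
contact_force: [0.1, 0.6, 1.0]
finger_gap: 0.0854
```

```bash
python3 st.py; python3 -c "
from h import *
print(env.get_obs()['qpos'].round(2))"
```

```text
10.45 yaw 6.871152964075155 [0.4212 0.092  0.1306] [0.1  0.63 0.98] [0.024 0.02  0.009] 0.08543732200864772
[-0.1   0.7  -0.36  2.23  0.76  0.33 -0.98]
```

The ribs are 7.6° and 8.2°, so the lid is home, and the closed-handle pose is reachable. Next I'll go above the bar.

>>> {"op": "servo_tool", "data": {
  "commands": [
    [[0,0,-0.046,0,0,0],[0,0,-0.046,0,0,0],[0,0,-0.046,0,0,0],[0,0,-0.046,0,0,0],[0,0,-0.046,0,0,0],[0.04,0,0,0,0,0],[0.045,0,0,0,0,0],[0.045,0,0,0,0,0]]
  ]
}}

```text
clock: 11.25
tool_pos: [0.5515, 0.1068, 0.3651]
eef_rot: [0.998, 0.059, 0.002, -0.001]
contact_force: [0.6, 0.2, 1.3]
finger_gap: 0.0855
```

>>> {"op": "servo_tool", "data": {
  "commands": [
    [[0.045,0,0,0,0,0],[0.045,0,0,0,0,0],[0.04,0,0,0,0,0],[0,0,0,0,0,0],[0,0,0,0,0,0]]
  ]
}}

```text
clock: 11.75
tool_pos: [0.679, 0.1225, 0.3629]
eef_rot: [0.998, 0.059, 0.0, -0.001]
contact_force: [-1.3, 1.5, -0.1]
finger_gap: 0.0851
```

```bash
python3 st.py; python3 - <<'E'
from h import *
c=env.get_calibration("wrist");np.savez("w4.npz",**c);w=env.grab_frame("wrist");cv2.imwrite("pics/w4.png",w)
for x in(.66,.674,.688):print(proj("",[x,.127,.285],c))
E
```

```text
11.75 yaw 6.81475328972688 [0.679  0.1225 0.3629] [-1.25  1.53 -0.06] [ 0.02   0.021 -0.019] 0.08511297240825719
[289.03087455 248.33789768]
[316.22649291 251.4244726 ]
[343.2974832  254.49690281]
```

View pics/w4.png

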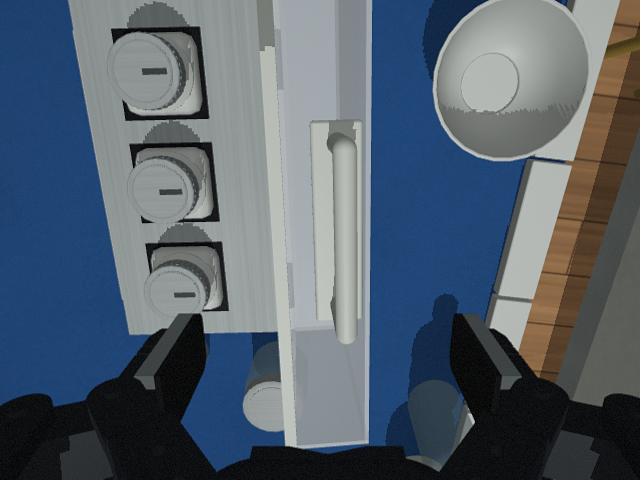

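The bar is seen from (343,140) to (346,340), between the jaws and right of centre.

```bash
python3 - <<'E'
from h import *
c=dict(np.load("w4.npz"));f=lambda v:np.degrees(np.arctan2(v[1],v[0]))
for z in(.280,.285):
    a=ray("",343,146,z,c);b=ray("",346,334,z,c);m=(a+b)/2;print(z,m,np.linalg.norm(a-b),f(a-b)-90)
    y=np.radians(6.8);d=m-[.679,.1225,.3629];print(d[:2]@[np.cos(y),np.sin(y)],d[:2]@[np.sin(y),-np.cos(y)])
# hinge: deck corner right/rear etc; lid centre from this view (home, z=.117)
for uv in[(146,72),(162,191),(178,293)]:print(ray("",*uv,.117,c))
E
```

```text
0.28 [0.6885145  0.12970577 0.28      ] 0.10337599444724033 8.423249597538799
0.010300763492603743 -0.00602852162878087
0.285 [0.68809915 0.13135921 0.285     ] 0.10091416106044519 8.423249597538842
0.010084108406538636 -0.007719519098117884
[0.51986295 0.20655019 0.117     ]
[0.53330918 0.10820735 0.117     ]
[0.54898184 0.00982663 0.117     ]
```

```bash
python3 - <<'E'
from h import *
c=dict(np.load("w1.npz"))
for z in(.075,.082):
    a=ray("top",225.7,213,z);b=ray("top",312.7,201,z);print(z,a,b,(a+b)/2)
    print(ray("",503,183,z,c),ray("",517,150,z,c),ray("",490,214,z,c))
c2=dict(np.load("w2.npz"));print(ray("",345,393,.078,c2))
y=np.radians(8.2)
for H in((.630,.1225),(.634,.1225),(.64,.123)):print(H,"at R clip y=-.067..",proj("",[H[0]+.09*np.sin(y),H[1]-.09*np.cos(y),.075],c))
E
```

```text
0.075 [0.61812683 0.2307314  0.075     ] [0.65061032 0.01239633 0.075     ] [0.63436857 0.12156387 0.075     ]
[0.65186314 0.01412356 0.075     ] [0.65247903 0.04120356 0.075     ] [ 0.65137682 -0.0124781   0.075     ]
0.082 [0.61636907 0.22940354 0.082     ] [0.64866281 0.01234387 0.082     ] [0.63251594 0.12087371 0.082     ]
[0.64871769 0.01458597 0.082     ] [0.64932074 0.04110144 0.082     ] [ 0.64824151 -0.01146114  0.082     ]
[0.64988567 0.0153715  0.078     ]
(0.63, 0.1225) at R clip y=-.067.. [501.66799537 156.45656369]
(0.634, 0.1225) at R clip y=-.067.. [506.42422125 157.80525412]
(0.64, 0.123) at R clip y=-.067.. [513.78992215 159.20432391]
```

>>> {"op": "servo_tool", "data": {
  "commands": [
    [[0.01,-0.007,0,0,0,-0.2],[0,0,0,0,0,0],[0,0,0.03,0,0,0],[0,0,0.03,0,0,0],[0,0,0.02,0,0,0],[0,0,0,0,0,0],[0,0,0,0,0,0]]
  ]
}}

```text
clock: 12.5
tool_pos: [0.6881, 0.1301, 0.2825]
eef_rot: [0.997, 0.073, 0.0, -0.0]
contact_force: [0.7, -0.2, -0.1]
finger_gap: 0.085
```

>>> {"op": "servo_tool", "data": {
  "commands": [
    [[0,0,0,0,0,0],[0,0,0,0,0,0],[0,0,0,0,0,0],[0,0,0,0,0,0],[0,0,0,0,0,0],[0,0,0,0,0,0],[0,0,0,0,0,0]]
  ],
  "jaw": 5,
  "squeeze": 25
}}

```text
clock: 13.2
tool_pos: [0.6876, 0.1302, 0.2813]
eef_rot: [0.997, 0.073, -0.001, 0.0]
contact_force: [-5.1, -0.6, 4.2]
finger_gap: 0.0111
```

```bash
python3 st.py; python3 - <<'E'
from h import *
w=env.grab_frame("wrist");s=env.grab_frame("side")[130:290,180:340]
o=np.zeros((480,800,3),np.uint8);o[:320,:427]=cv2.resize(w,(427,320));o[:370,430:]=cv2.resize(s,(370,370));cv2.imwrite("pics/c3.png",o)
ph=np.r_[np.arange(.21,-1.3734,-.04),-1.3734]
R=.2142*np.c_[np.sin(ph),-np.cos(ph)]
print((np.diff(R,axis=0)*1e3).round(1).tolist())
E
```

```text
13.2 yaw 8.409538107236733 [0.6876 0.1302 0.2813] [-5.06 -0.64  4.21] [-0.244  1.137 -0.075] 0.01109560111425843
[[-8.4, -1.6], [-8.5, -1.3], [-8.5, -0.9], [-8.5, -0.6], [-8.6, -0.3], [-8.6, 0.1], [-8.6, 0.4], [-8.5, 0.8], [-8.5, 1.1], [-8.4, 1.4], [-8.4, 1.8], [-8.3, 2.1], [-8.2, 2.4], [-8.1, 2.8], [-8.0, 3.1], [-7.9, 3.4], [-7.7, 3.7], [-7.6, 4.0], [-7.4, 4.3], [-7.2, 4.6], [-7.0, 4.9], [-6.8, 5.2], [-6.6, 5.5], [-6.4, 5.7], [-6.2, 6.0], [-5.9, 6.2], [-5.7, 6.4], [-5.4, 6.7], [-5.1, 6.9], [-4.8, 7.1], [-4.6, 7.3], [-4.3, 7.4], [-4.0, 7.6], [-3.7, 7.7], [-3.3, 7.9], [-3.0, 8.0], [-2.7, 8.1], [-2.4, 8.2], [-2.0, 8.3], [-1.0, 4.9]]
```

View pics/c3.png

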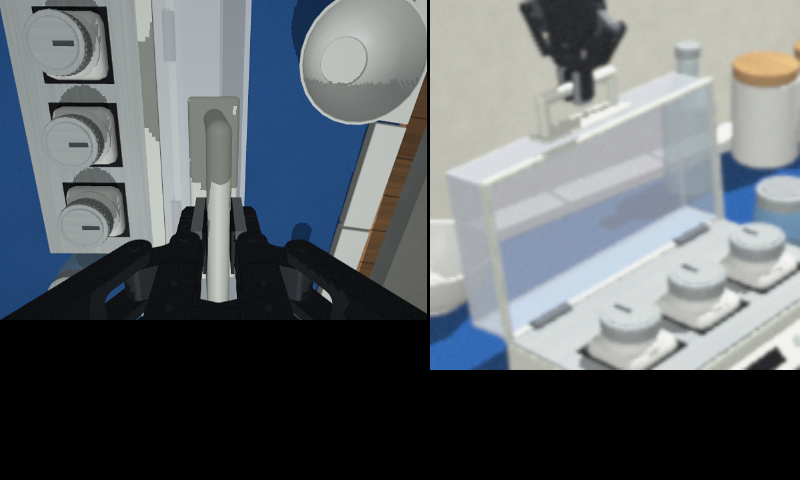

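The bar is held firmly between the pads with an 11 mm gap. Starting down along the arc and watching forces.

>>> {"op": "servo_tool", "data": {
  "commands": [
    [[-0.0084,0,-0.0016,0,0,0],[-0.0085,0,-0.0013,0,0,0],[-0.0085,0,-0.0009,0,0,0],[-0.0085,0,-0.0006,0,0,0],[-0.0086,0,-0.0003,0,0,0],[-0.0086,0,0.0001,0,0,0]]
  ]
}}

```text
clock: 13.9
tool_pos: [0.6392, 0.1233, 0.2882]
eef_rot: [0.997, 0.073, 0.003, -0.001]
contact_force: [2.5, 0.2, 8.1]
finger_gap: 0.0111
```

>>> {"op": "servo_tool", "data": {
  "commands": [
    [[-0.0086,0,0.0004,0,0,0],[-0.0085,0,0.0008,0,0,0],[-0.0085,0,0.0011,0,0,0],[-0.0084,0,0.0014,0,0,0],[0,0,0,0,0,0]]
  ]
}}

```text
clock: 14.4
tool_pos: [0.6043, 0.1184, 0.2858]
eef_rot: [0.997, 0.073, 0.003, -0.0]
contact_force: [-1.3, -1.4, 18.5]
finger_gap: 0.0105
```

```bash
python3 st.py
```

```text
14.4 yaw 8.397257460473499 [0.6043 0.1184 0.2858] [-1.3  -1.38 18.54] [-0.257  0.36  -0.086] 0.010496254729442897
```

Upward force of 18 N means the hinge is a few mm nearer than assumed. Re-planning the arc from the present pose.

```bash
python3 - <<'E'
import numpy as np
ph=np.linspace(-.13,-1.3734,33)
R=.2142*np.c_[np.sin(ph),-np.cos(ph)]
print((np.diff(R,axis=0)*1e3).round(1).tolist())
E
```

```text
[[-8.2, 1.2], [-8.2, 1.6], [-8.1, 1.9], [-8.0, 2.2], [-7.9, 2.5], [-7.8, 2.8], [-7.7, 3.1], [-7.6, 3.4], [-7.5, 3.7], [-7.3, 4.0], [-7.1, 4.3], [-7.0, 4.5], [-6.8, 4.8], [-6.6, 5.1], [-6.4, 5.3], [-6.2, 5.6], [-6.0, 5.8], [-5.7, 6.0], [-5.5, 6.2], [-5.3, 6.5], [-5.0, 6.7], [-4.7, 6.8], [-4.5, 7.0], [-4.2, 7.2], [-3.9, 7.3], [-3.6, 7.5], [-3.3, 7.6], [-3.0, 7.8], [-2.7, 7.9], [-2.4, 8.0], [-2.1, 8.1], [-1.8, 8.1]]
```

>>> {"op": "servo_tool", "data": {
  "commands": [
    [[0,0,-0.0022,0,0,0],[0,0,0,0,0,0]]
  ]
}}

```text
clock: 14.6
tool_pos: [0.6042, 0.1184, 0.2858]
eef_rot: [0.997, 0.073, 0.001, -0.0]
contact_force: [-1.1, -0.0, 11.3]
finger_gap: 0.0108
```

>>> {"op": "servo_tool", "data": {
  "commands": [
    [[-0.0082,0,0.0002,0,0,0],[-0.0082,0,0.0012,0,0,0],[-0.0081,0,0.0019,0,0,0],[-0.008,0,0.0022,0,0,0],[-0.0079,0,0.0025,0,0,0],[-0.0078,0,0.0028,0,0,0],[0,0,0,0,0,0]]
  ]
}}

```text
clock: 15.3
tool_pos: [0.5546, 0.1112, 0.2727]
eef_rot: [0.997, 0.074, -0.001, -0.0]
contact_force: [-1.2, 4.9, 0.5]
finger_gap: 0.0109
```

```bash
python3 st.py
```

```text
15.3 yaw 8.477828381185782 [0.5546 0.1112 0.2727] [-1.22  4.88  0.45] [ 0.88   0.16  -0.064] 0.010857830279302006
```

>>> {"op": "servo_tool", "data": {
  "commands": [
    [[-0.0077,0,0.0031,0,0,0],[-0.0076,0,0.0034,0,0,0],[-0.0075,0,0.0037,0,0,0],[-0.0073,0,0.004,0,0,0],[-0.0071,0,0.0043,0,0,0],[-0.007,0,0.0045,0,0,0],[0,0,0,0,0,0]]
  ]
}}

```text
clock: 16.0
tool_pos: [0.5109, 0.1046, 0.2494]
eef_rot: [0.997, 0.074, -0.001, -0.0]
contact_force: [-1.5, 6.1, -0.7]
finger_gap: 0.0112
```

```bash
python3 st.py
```

```text
16.0 yaw 8.474253333413097 [0.5109 0.1046 0.2494] [-1.51  6.13 -0.71] [ 1.117  0.17  -0.095] 0.011180962180792817
```

>>> {"op": "servo_tool", "data": {
  "commands": [
    [[-0.0068,0,0.0048,0,0,0],[-0.0066,0,0.0051,0,0,0],[-0.0064,0,0.0053,0,0,0],[-0.0062,0,0.0056,0,0,0],[-0.006,0,0.0058,0,0,0],[0,0,0,0,0,0]]
  ]
}}

```text
clock: 16.6
tool_pos: [0.4795, 0.0999, 0.2226]
eef_rot: [0.997, 0.074, -0.001, -0.0]
contact_force: [-0.7, 6.9, -0.9]
finger_gap: 0.0109
```

```bash
python3 st.py
```

```text
16.6 yaw 8.47344989303182 [0.4795 0.0999 0.2226] [-0.67  6.91 -0.86] [ 1.23   0.13  -0.033] 0.010935424266678512
```

>>> {"op": "servo_tool", "data": {
  "commands": [
    [[-0.0057,-0.0005,0.006,0,0,0],[-0.0055,-0.0005,0.0062,0,0,0],[-0.0053,0,0.0065,0,0,0],[-0.005,0,0.0067,0,0,0],[-0.0047,0,0.0068,0,0,0],[0,0,0,0,0,0]]
  ]
}}

```text
clock: 17.2
tool_pos: [0.454, 0.0962, 0.1904]
eef_rot: [0.997, 0.073, -0.001, 0.001]
contact_force: [-1.8, 3.0, -0.5]
finger_gap: 0.011
```

```bash
python3 st.py
```

```text
17.2 yaw 8.421375643918376 [0.454  0.0962 0.1904] [-1.76  2.98 -0.52] [ 0.527  0.28  -0.014] 0.010967342274843235
```

>>> {"op": "servo_tool", "data": {
  "commands": [
    [[-0.0045,0,0.007,0,0,0],[-0.0042,0,0.0072,0,0,0],[-0.0039,0,0.0073,0,0,0],[-0.0036,0,0.0075,0,0,0],[0,0,0,0,0,0]]
  ]
}}

```text
clock: 17.7
tool_pos: [0.4381, 0.0939, 0.1614]
eef_rot: [0.997, 0.073, -0.001, 0.001]
contact_force: [-3.9, 0.4, -0.2]
finger_gap: 0.0112
```

```bash
python3 st.py
```

```text
17.7 yaw 8.423895851882106 [0.4381 0.0939 0.1614] [-3.91  0.44 -0.17] [ 0.135  0.719 -0.053] 0.011211967714023555
```

>>> {"op": "servo_tool", "data": {
  "commands": [
    [[-0.0033,0,0.0076,0,0,0],[-0.003,0,0.0078,0,0,0],[-0.0027,0,0.0079,0,0,0],[-0.0024,0,0.008,0,0,0],[-0.001,0,0.004,0,0,0],[0,0,0,0,0,0]]
  ]
}}

```text
clock: 18.3
tool_pos: [0.4256, 0.0921, 0.1265]
eef_rot: [0.997, 0.073, -0.001, 0.001]
contact_force: [-6.7, 0.0, 0.8]
finger_gap: 0.0111
```

```bash
python3 st.py
```

```text
18.3 yaw 8.42779707090479 [0.4256 0.0921 0.1265] [-6.74  0.04  0.82] [ 0.161  1.028 -0.028] 0.011120414466039499
```

>>> {"op": "servo_tool", "data": {
  "commands": [
    [[-0.0007,0,0.003,0,0,0],[-0.0005,0,0.003,0,0,0],[-0.0004,0,0.002,0,0,0],[0,0,0,0,0,0]]
  ]
}}

```text
clock: 18.7
tool_pos: [0.4236, 0.0918, 0.1187]
eef_rot: [0.997, 0.074, -0.002, 0.001]
contact_force: [-6.2, 0.6, -0.0]
finger_gap: 0.0109
```

```bash
python3 st.py
```

```text
18.7 yaw 8.431921410120433 [0.4236 0.0918 0.1187] [-6.25  0.57 -0.01] [ 0.224  1.189 -0.07 ] 0.010942559575547848
```

>>> {"op": "servo_tool", "data": {
  "commands": [
    [[-0.0005,0,0.001,0,0,0],[-0.0005,0,0.001,0,0,0],[0,0,0.001,0,0,0],[0,0,0,0,0,0]]
  ]
}}

```text
clock: 19.1
tool_pos: [0.423, 0.0917, 0.1159]
eef_rot: [0.997, 0.073, -0.001, 0.001]
contact_force: [-6.9, 0.2, -0.0]
finger_gap: 0.0113
```

```bash
python3 st.py
```

```text
19.1 yaw 8.424414749063743 [0.423  0.0917 0.1159] [-6.89  0.17 -0.03] [ 0.185  1.028 -0.048] 0.011282274287744832
```

>>> {"op": "servo_tool", "data": {
  "commands": [
    [[0,0,0.001,0,0,0],[0,0,0.0005,0,0,0],[0,0,0,0,0,0]]
  ]
}}

```text
clock: 19.4
tool_pos: [0.4227, 0.0917, 0.1144]
eef_rot: [0.997, 0.074, -0.002, 0.001]
contact_force: [-5.9, -0.2, 0.5]
finger_gap: 0.0109
```

```bash
python3 st.py
```

```text
19.4 yaw 8.431797810607138 [0.4227 0.0917 0.1144] [-5.94 -0.21  0.49] [ 0.215  1.172 -0.107] 0.010929460278075948
```

>>> {"op": "servo_tool", "data": {
  "commands": [
    [[0,0,0.001,0,0,0],[0,0,0.001,0,0,0],[0,0,0,0,0,0]]
  ]
}}

```text
clock: 19.7
tool_pos: [0.4222, 0.0916, 0.1123]
eef_rot: [0.997, 0.074, -0.002, 0.001]
contact_force: [-7.8, 1.1, -0.8]
finger_gap: 0.011
```

>>> {"op": "servo_tool", "data": {
  "commands": [
    [[0,0,0.001,0,0,0],[0,0,0.0005,0,0,0],[0,0,0,0,0,0]]
  ]
}}

```text
clock: 20.0
tool_pos: [0.422, 0.0916, 0.1108]
eef_rot: [0.997, 0.074, -0.002, 0.001]
contact_force: [-8.8, 0.7, -0.3]
finger_gap: 0.011
```

```bash
python3 st.py;python3 - <<'E'
from h import *
s=env.grab_frame("side")[150:350,190:390];cv2.imwrite("pics/s4.png",cv2.resize(s,(600,600),interpolation=cv2.INTER_CUBIC))
E
```

```text
20.0 yaw 8.447180420137538 [0.422  0.0916 0.1108] [-8.78  0.73 -0.25] [ 0.225  1.478 -0.098] 0.010965754624453471
```

View pics/s4.png

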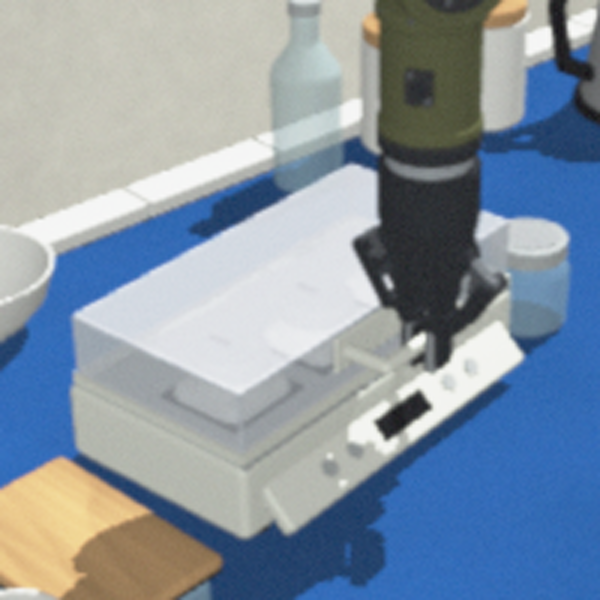

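The side picture shows the hood level or nearly level on the base. There is no seating reaction yet, so I'll continue in 1 mm steps.

>>> {"op": "servo_tool", "data": {
  "commands": [
    [[-0.0005,0,0.001,0,0,0],[-0.0005,0,0.001,0,0,0],[0,0,0,0,0,0]]
  ]
}}

```text
clock: 20.35
tool_pos: [0.4219, 0.0916, 0.1103]
eef_rot: [0.997, 0.074, -0.0, 0.001]
contact_force: [-8.2, 0.2, 19.7]
finger_gap: 0.0106
```

```bash
python3 st.py
```

```text
20.35 yaw 8.448399034832248 [0.4219 0.0916 0.1103] [-8.24  0.22 19.66] [ 0.012  1.765 -0.032] 0.010608437462211361
```

>>> {"op": "servo_tool", "data": {
  "commands": [
    [[0,0,0.001,0,0,0],[0,0,0,0,0,0]]
  ]
}}

```text
clock: 20.55
tool_pos: [0.4219, 0.0916, 0.1097]
eef_rot: [0.997, 0.074, -0.0, 0.001]
contact_force: [-9.3, -0.7, 26.1]
finger_gap: 0.0114
```

```bash
python3 st.py
```

```text
20.55 yaw 8.454661942854914 [0.4219 0.0916 0.1097] [-9.31 -0.66 26.1 ] [-0.103  1.947 -0.07 ] 0.011383644553433268
```

Seated: the upward reaction rose to 26 N with no further travel. I'll ease off, open slightly so the fingers clear the hood wall, and lift straight up.

>>> {"op": "servo_tool", "data": {
  "commands": [
    [[0,0,-0.001,0,0,0],[0,0,-0.001,0,0,0],[0,0,0,0,0,0]]
  ]
}}

```text
clock: 20.85
tool_pos: [0.4219, 0.0916, 0.1101]
eef_rot: [0.997, 0.074, -0.001, 0.001]
contact_force: [-6.3, 0.6, 0.1]
finger_gap: 0.0106
```

>>> {"op": "servo_tool", "data": {
  "commands": [
    [[0,0,0,0,0,0],[0,0,0,0,0,0],[0,0,0,0,0,0],[0,0,0,0,0,0]]
  ],
  "jaw": 32
}}

```text
clock: 21.25
tool_pos: [0.424, 0.0921, 0.1103]
eef_rot: [0.997, 0.073, 0.001, 0.0]
contact_force: [-0.1, -0.2, 2.7]
finger_gap: 0.0272
```

```bash
python3 st.py
```

```text
21.25 yaw 8.37452340043991 [0.424  0.0921 0.1103] [-0.12 -0.19  2.66] [-0.076  0.093  0.012] 0.02718172858312837
```

>>> {"op": "servo_tool", "data": {
  "commands": [
    [[0,0,-0.01,0,0,0],[0,0,-0.02,0,0,0],[0,0,-0.03,0,0,0],[0,0,-0.04,0,0,0],[0,0,-0.04,0,0,0],[0,0,-0.03,0,0,0],[0,0,0,0,0,0],[0,0,0,0,0,0]]
  ]
}}

```text
clock: 22.05
tool_pos: [0.4241, 0.0919, 0.2806]
eef_rot: [0.997, 0.073, 0.001, 0.0]
contact_force: [-0.2, -0.6, -1.1]
finger_gap: 0.0268
```

```bash
python3 st.py;python3 - <<'E'
from h import *
s=env.grab_frame("side");t=env.grab_frame("top");w=env.grab_frame("wrist")
o=np.zeros((600,800,3),np.uint8);o[:400,:400]=cv2.resize(s[180:340,200:360],(400,400),interpolation=cv2.INTER_CUBIC);o[:300,400:]=cv2.resize(t,(400,300));o[300:,400:]=cv2.resize(w,(400,300));cv2.imwrite("pics/c5.png",o)
c=env.get_calibration("wrist");np.savez("w5.npz",**c);cv2.imwrite("pics/w5.png",w)
a=cv2.imread("pics/side0.png");print("bar proj", proj("side",[.423,.092,.117]))
E
```

```text
22.05 yaw 8.335229633824461 [0.4241 0.0919 0.2806] [-0.24 -0.61 -1.07] [-0.067  0.033 -0.009] 0.026841071811518773
bar proj [331.70875341 262.61744154]
```

View pics/c5.png

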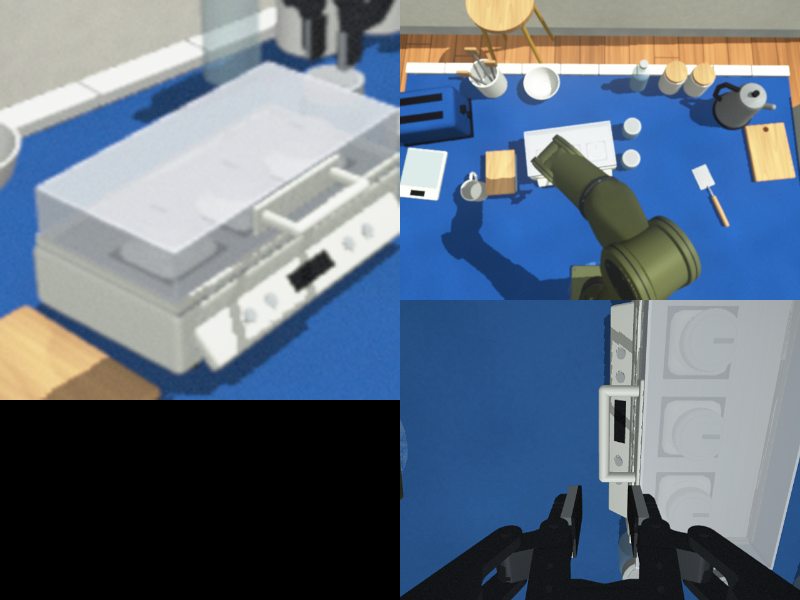

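The cover sits flat on the deck, all three ribs point at the hinge, the bystanders have not moved and the gripper is clear. Handing in.

```bash
python3 -c "
from workcell import env
env.close_job();print(env.get_obs()['clock'])"
```

```text
the job is handed in; nothing more can be done
the job is handed in; nothing more can be done
```

The loose lid is screwed home and the cover is closed; I handed the job in at about 22 s of the 61 s allowed. The hand-in gives no verdict.

- **Lid:** the loose lid was the right-hand one. I turned it about 160° clockwise in a single grip until the torque jumped to about 1.1 N·m at its stop. A later camera check put its rib at 7.6°, against 8.2° on the middle, tight lid, so it is home to within measuring error.
- **Cover:** I took it by the handle and held it all the way down. At the bottom it pushed back with up to 26 N and moved no further; I then eased off, released it and lifted clear.
- **Last checks:** the side and wrist pictures show the cover flat on the deck, with all three lid ribs pointing at the hinge. As far as I can see, nothing else on the counter has moved, and the gripper is touching nothing.

**Checks that disagreed:**
- My first hinge estimate was several mm off. The upward force reached about 18 N early in the swing, so I re-planned the arc.
- At closing, the gripper was about 5 mm lower than predicted, probably because the bar rolled between the pads.

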